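# Load a spare fuse from the gravity track into the fuse drawer

### The arm

A 6-joint arm with a two-finger parallel gripper is mounted at the origin on the work surface; the furniture and walls round the work are solid. World frame = base frame: x ahead of the robot, y to its left, z up, the work surface at z = 0. Lengths are in mm, angles in rad, forces in N, time in s.
With the tool pointing down it reaches from about 275 to 875 mm from the base axis. Payload 12.5 kg.
Tool frame: the origin (TCP) lies on the centre line of the jaws, within the pads' length; the fingertips stand manip.finger_overhang ahead of it and the grasp point (between the pads) is the TCP (manip.finger_overhang is the distance from the TCP to the fingertips, in mm); z points along the fingers, y is the line along which they close (so a half turn about z gives the same grasp; the last joint's range is limited). The gripper opens to 85 mm and grips with 20 to 120 N. Pads are 22 mm wide; open, the fingers measure 114 mm over their backs; the gripper's body (76 mm by 85 mm) begins 54 mm behind the grasp point. The pads swing forward as they close: fully open they stand 13 mm farther back than shut.
Start: joints at [1.105, 0.351, 1.652, -0, 1.139, -0.085], TCP at [204.383, 510.6, 250.29] pointing down, gripper open.
Joint ranges: [-2.75, 2.75], [-0.79, 2.1], [0.01, 2.65], [-1.57, 4.71], [0.07, 3.14], [-2.87, 2.87]. Speed limits (rad/s): [2.22, 2.22, 2.79, 3.14, 3.14, 3.14].

### API

Orientations are given as a rotation vector (axis times angle).
In Python, from plant import monitor, viewer, finish_job, manip gives the robot as it stands.
- The arm moves only by the tool move_arm, never from a script. Its argument "moves" is text: rows parted by semicolons, each of 6 numbers parted by spaces: the shift along the tool's x, y, z in units of 100 mm (1.0 is 100 mm), then the turn, a rotation vector about the tool's x, y, z in units of 45 degrees (1.0 is 45 degrees). In form: dx dy dz rx ry rz; .... A call has 1 to 8 rows; each row shifts and turns the commanded pose from where the row before left it, along the tool's axes as they then stand; what a row does not reach is not made up. A row lasts 1/12 s, in which the tool goes at most 41.7 mm and 7.16 degrees, less where a joint would pass 70% of its speed; a pose out of reach is approached as far as the arm can. A call with a number of a shift or a turn outside -1 to 1 is refused whole. A call with a gripper value outside its range is refused whole. "hand" is the gripper command: -1 is fully open, 1 is shut, values between are in proportion, set as the call begins (left out, the last holds). The fingers move at their own pace and stop on an object; "force" is the grip in N (left out, the last holds). Time passes only in rows, so rows that do not move let the fingers close. It gives the time, the measured TCP pose, the force, the opening and the grip force at its end, in the units of the state.
- monitor.state(): the state, without advancing time (a new reading comes with each control period).
- viewer.grab_frame(name): name is "scene" or "top" or "wrist"; returns the picture (384x512x3 uint8, blue, green, red); there is no depth.
- viewer.get_calibration(name): a dict with "fx", "fy", "cx", "cy" (pixels), "world_from_camera" (4x4, takes a point from camera to world coordinates). Camera axes: x right, y down, z forward; pixel columns grow to the right and rows downward; lengths in mm; the calibration is good to about 2 mm. The wrist camera is an equidistant fisheye: a pixel r from the principal point sees the ray r / f radians off the axis. A picture is of the moment at which its call begins: read the wrist's pose just before it. get_calibration takes no time and is no camera call; for the wrist camera it gives the pose at the moment of the call.
- finish_job(): hands the job in; it is judged then, once.
Trained networks look in the newest picture that a camera, given by its name, has taken for a name from the list of things; names that differ only in an ending like _2 or _b are one class to them, and where a whole thing is asked for, a point or a joint stands for the part that bears it (a point fixed in the world has none). Each returns a list of dicts, best first, with "score" (0 to 1); they miss things now and then, are a little off and sometimes report something else, mostly with a low value. They report only what shows in the picture. A call takes as long as a camera call. They do not tell look-alikes from the thing itself.
- viewer.recognise(camera, thing): "box" ([left, top, right, bottom] in pixels, round what is visible of it).
- viewer.cut_out(camera, thing): "mask" (384x512 bool, what is visible of it) and "box" ([left, top, right, bottom] in pixels, round what is visible of it).
- viewer.landmark_of(camera, thing): "at" ([column, row] in pixels: a listed point, or the origin of a listed thing).
The state is a dict: "t": time; "joint_pos": joint angles; "joint_velocities": joint speeds; "effort": joint torques, N m; "position": TCP position; "eef_rot": TCP orientation; "contact_force": force on the tool from outside, world axes, zero at the start; "torque": the same for the moment, N m; "width": opening from 0.0 (shut) to 1.0 (fully open); "grip_force": force on a finger pad.
Only numpy, scipy, OpenCV 4.12 (cv2) and the standard library are available. Lean on these libraries where they do the work, as an engineer would, in place of code of your own. Each camera call takes 0.05 s, during which the arm holds its last target. There are 200 camera calls.

### The job

Pull the fuse cabinet's drawer fully open by its bar handle, then take the end fuse off the sloped track by its two ends and let the next one roll down to the stop. Set the fuse down in the V-block and let go, take it again across its middle, lay it between the two end plates of the bay in the drawer and let go, then push the drawer fully home. Keep the other two fuses on the track and leave everything else on the bench where it is.

Things in the scene. Friction and masses are not known exactly. Their poses are not given: they have to be found in the camera images.
- fuse_a: The cartridge fuse at the stop (lower end) of the track, the one to take: white ceramic barrel 28 mm in diameter and 46 mm long, a flat brass end contact 16 mm in diameter standing 6 mm out of each end, 58 mm long over all, about 70 g, the same at both ends. Origin at its middle; its y axis is the barrel's axis (x and z turn as it rolls).
- fuse_b: The next fuse up the track, same shape, touching the first; it rolls to the stop by itself when the first is taken.
- fuse_c: The third and uppermost fuse on the track, same shape.
- track: Fixed sloped track of grey sheet metal and two steel wire rails, base 150 x 74 x 6 mm, about 85 mm high. Origin at the centre of its underside, z up; it descends at 12 degrees towards its own -x; the fuses lie across it, axes along its y. Side cheeks, inner faces 62 mm apart, begin 25 mm uphill of the end fuse's middle, so beside that fuse's ends all is free above the base.
- track_stop (a point): The middle of a fuse at the stop, 63 mm above the bench; axes as the track's. The rails are 36 mm wide in all (the fuse overhangs them by 11 mm at each end) and bend up 12 mm as the stop. Stop and neighbour leave no room for fingers across the barrel: grasp it end to end (58 mm), from above.
- v_rest: Fixed V-block: base plate 60 x 50 x 6 mm, with a 40 mm long, 25 mm wide, 35 mm high V-shaped seat on it, groove along its own x. Origin at the centre of its underside, z up. A fuse in it overhangs each end by 9 mm and is wider than the seat, so it can be grasped by its ends and across its barrel.
- rest_seat (a point): The middle of a fuse that lies in the V-block, fuse axis along the block's x, 45 mm above the bench; axes as the block's.
- fuse_cabinet: Fixed low grey cabinet, 150 mm deep (x), 160 mm wide (y), 70 mm high, one drawer. Origin at the centre of its underside, z up; its front faces its own -x and the drawer slides out to -x.
- drawer (a joint): Travel of the drawer in m: 0 shut, 0.115 fully open. It slides with about 1.5 N of friction, stays where it is left, weighs 0.4 kg.
- drawer_handle (a point): Middle of the drawer's bar handle, a horizontal bar 90 mm long along the cabinet's y, 11 mm thick, 41 mm above the bench, 35 mm in front of the drawer's face; moves with the drawer. Axes as the cabinet's. It can be pinched from above, one finger between bar and face.
- bay (a point): The middle of a fuse lying in the bay in the drawer, fuse axis along the cabinet's x, 42 mm above the bench, 56 mm behind the drawer's face; moves with it. Two V seats 25 mm wide between two end plates 65 mm apart, 8 mm higher than the fuse's axis: only a fuse held across its middle goes in. Free for 60 mm to either side; drawer floor 12 mm, walls 41 mm above the bench.
- capacitor: Bystander: blue upright capacitor, 22 mm in diameter, 47 mm high, loose on the bench; origin at its underside.
- relay_board: Bystander: small relay circuit board, 39 x 50 x 23 mm, loose; origin at its underside.
Things that resemble listed ones, but are neither listed nor needed, are in the scene too. Leave any turquoise look-alike of the v_rest alone.

How it is judged (in metres and radians):
On the way, in this order (a step that is already met when the one before it is completed fails the run):
1. the drawer is pulled open (over 100 mm) while the end fuse still lies at the stop (value of joint drawer above 0.1 m and distance between fuse_a and track_stop below 0.008 m), for 0.1 s.
2. the end fuse is clear of the track and the next fuse lies still at the stop (within 6 mm) (distance between fuse_a and track_stop above 0.04 m and distance between fuse_b and track_stop below 0.006 m and linear speed of fuse_b below 0.02 m/s), for 0.2 s.
3. the fuse lies still in the V-block (within 6 mm of its seat), untouched by the gripper (distance between fuse_a and rest_seat below 0.006 m and contact force between fuse_a and the fingers below 0.05 N and linear speed of fuse_a below 0.02 m/s), for 0.2 s.
4. the fuse lies in the bay of the open drawer (within 7 mm), released (value of joint drawer above 0.08 m and distance between fuse_a and bay below 0.007 m and angle between the y axis of fuse_a and the x axis of fuse_cabinet, either way round below 0.12 rad and contact force between fuse_a and the fingers below 0.05 N and linear speed of fuse_a below 0.02 m/s), for 0.2 s.
At the end, for the whole second after the job is handed in: The drawer is shut (under 6 mm open) with the first fuse lying in its bay (middle within 7 mm of the bay point, axis within 0.12 rad of the bay's), the second fuse rests at the track's stop (within 6 mm), the third behind it on the track, all at rest (value of joint drawer below 0.006 m and distance between fuse_a and bay below 0.007 m and angle between the y axis of fuse_a and the x axis of fuse_cabinet, either way round below 0.12 rad and distance between fuse_b and track_stop below 0.006 m and linear speed of each of fuse_b, fuse_a, fuse_c below 0.02 m/s and x of fuse_c in the frame of track between -0.0315351 and -0.0115351 m and z of fuse_c in the frame of track between 0.0584887 and 0.0784887 m and y of fuse_c in the frame of track between -0.008 and 0.008 m); the robot touches nothing.
It fails at once if the second or third fuse leaves the track ((z of fuse_b in the frame of track below 0.045 m or y of fuse_b in the frame of track below -0.02 m or y of fuse_b in the frame of track above 0.02 m) or (z of fuse_c in the frame of track below 0.045 m or y of fuse_c in the frame of track below -0.02 m or y of fuse_c in the frame of track above 0.02 m)).
It fails at once if the capacitor or the relay board is moved more than 30 mm (distance of any of capacitor, relay_board from where it was at the start of the episode above 0.03 m).
It also fails if it takes over 69 s, if anything falls off the work surface, if the arm or the gripper's body presses on something with over 40 N, if the wrist force passes 120 N, or if a joint passes its speed limit or range.

## Working session

There is one attempt and no reset: what is moved stays moved. The work goes in short steps, Python scripts to look and compute and a tool call to move; the robot and the scene stay as the last step left them, time stands still between calls to the robot, and variables do not carry over. Pictures are saved under pics/ and viewed, at most 10 in all, crops included, and the job is handed in when it is done.

Besides the shell and the picture viewer there is one more tool, called in YAML: its name, and indented under it one key for each argument. move_arm: Moves the arm, as the interface text tells. Its arguments: {"type":"object","properties":{"moves":{"type":"string"},"hand":{"type":"number"},"force":{"type":"number"}},"required":["moves"]}

```bash
mkdir -p pics; ls; python3 - <<'E'
from plant import monitor, viewer, manip
import cv2,numpy as np
print(monitor.state()); print(manip.finger_overhang)
for c in ["scene","top"]:
    f=viewer.grab_frame(c); cv2.imwrite(f"pics/{c}0.png",f)
    k=viewer.get_calibration(c); print(c,k["fx"],k["fy"],k["cx"],k["cy"],np.round(k["world_from_camera"],3).tolist())
    for t in ["fuse_a","track_stop","rest_seat","v_rest","drawer_handle","fuse_cabinet","bay","capacitor","relay_board","track"]:
        r=viewer.landmark_of(c,t); print(t,[(np.round(x["at"],1).tolist(),round(x["score"],2)) for x in r[:4]])
E
```

```text
pics
{'t': 0.0, 'joint_pos': array([ 1.10539053e+00,  3.51265215e-01,  1.65244474e+00, -9.85663475e-06,
        1.13913683e+00, -8.45967483e-02]), 'joint_velocities': array([-0.00054171,  0.00086314,  0.00038407, -0.00056248,  0.0005929 ,
        0.00141993]), 'effort': array([-6.06843187e-04, -5.06095934e+01, -2.91422921e+01, -6.35349625e-05,
        4.32275876e-03,  2.61701155e-05]), 'position': array([204.24849614, 510.31581868, 249.73470171]), 'eef_rot': array([-5.94496351e-01, -3.08449175e+00,  1.89956591e-03]), 'contact_force': array([-0.3238153 ,  0.27259842,  0.48842442]), 'torque': array([0.03811239, 0.00052401, 0.04814955]), 'grip_force': 0.0, 'width': 0.9948627911661072}
19.0
scene 391.00904904848716 391.00904904848716 250.9437672764236 192.05606419982365 [[-0.938, -0.274, 0.214, 345.24], [-0.347, 0.704, -0.619, 688.23], [0.019, -0.655, -0.755, 865.148], [0.0, 0.0, 0.0, 1.0]]
fuse_a [([220.6, 259.3], 0.85), ([207.4, 246.6], 0.81), ([217.4, 249.0], 0.5), ([265.3, 213.5], 0.16)]
track_stop [([224.3, 257.7], 0.91)]
rest_seat [([328.8, 157.5], 0.49)]
v_rest [([263.0, 218.0], 0
[... 267 characters left out ...]
 260.6], 0.79)]
top 372.0416943539089 372.0416943539089 252.5639261721239 184.25475802640804 [[-0.019, -0.992, 0.121, 448.22], [-1.0, 0.021, 0.015, 17.455], [-0.017, -0.121, -0.993, 909.101], [0.0, 0.0, 0.0, 1.0]]
fuse_a [([155.9, 180.8], 0.86), ([159.4, 167.1], 0.84), ([159.8, 155.9], 0.59)]
track_stop [([157.4, 183.3], 0.68)]
rest_seat [([237.6, 195.4], 0.78), ([356.7, 246.0], 0.71)]
v_rest [([237.1, 201.4], 0.96), ([350.9, 245.1], 0.82)]
drawer_handle [([312.1, 164.9], 0.67)]
fuse_cabinet [([309.6, 123.6], 0.96)]
bay [([194.8, 237.0], 0.5)]
capacitor [([239.9, 201.9], 0.73), ([195.9, 238.4], 0.51)]
relay_board [([235.8, 154.0], 0.89), ([160.1, 167.1], 0.46)]
track [([166.3, 165.5], 0.78)]
```

```bash
cat > h.py <<'E'
from plant import monitor, viewer, manip
import cv2,numpy as np
from scipy.spatial.transform import Rotation as R
def at(c,px,z):
    k=viewer.get_calibration(c);T=np.array(k["world_from_camera"])
    d=T[:3,:3]@np.array([(px[0]-k["cx"])/k["fx"],(px[1]-k["cy"])/k["fy"],1]);o=T[:3,3]
    return np.round(o+d*(z-o[2])/d[2],1)
E
python3 - <<'E'
from h import *
for c,x in [("scene",(130,100,390,295)),("top",(120,80,400,290))]:
    f=cv2.imread(f"pics/{c}0.png")[x[1]:x[3],x[0]:x[2]]
    cv2.imwrite(f"pics/{c}z.png",cv2.resize(f,None,fx=2.8,fy=2.8,interpolation=2))
for n,c,p,z in [("stop","scene",(224.3,257.7),63),("stop","top",(157.4,183.3),63),("fuse","top",(155.9,180.8),63),("fuse","scene",(220.6,259.3),63),("v1","top",(237.1,201.4),0),("v2","top",(350.9,245.1),0),("v1","scene",(263,218),0),("v2","scene",(326.1,167.4),0),("handle","top",(312.1,164.9),41),("handle","scene",(263.8,162.4),41),("cab","top",(309.6,123.6),0),("cab","scene",(226,160),0),("track","top",(166.3,165.5),0),("track","scene",(207.9,260.6),0),("cap","top",(195.9,238.4),0),("cap","scene",(283.9,262.5),0),("rb","top",(235.8,154),0),("rb","scene",(224.5,207.3),0)]: print(n,c,at(c,p,z))
E
```

```text
stop scene [560.  246.4  63. ]
stop top [558.3 249.2  63. ]
fuse top [564.2 252.8  63. ]
fuse scene [566.5 253.5  63. ]
v1 top [517.6  69.8   0. ]
v2 top [ 406.8 -202.3    0. ]
v1 scene [526.3  56.2   0. ]
v2 scene [ 407.5 -201.1   -0. ]
handle top [ 597.1 -110.8   41. ]
handle scene [ 583.7 -111.3   41. ]
cab top [ 709.1 -114.6    0. ]
cab scene [ 710.  -117.8    0. ]
track top [610.7 244.8   0. ]
track scene [612.4 234.4   0. ]
cap top [429.8 171.1   0. ]
cap scene [430.3 170.6   0. ]
rb top [635.8  71.4  -0. ]
rb scene [640.4  59.6   0. ]
```

View pics/topz.png

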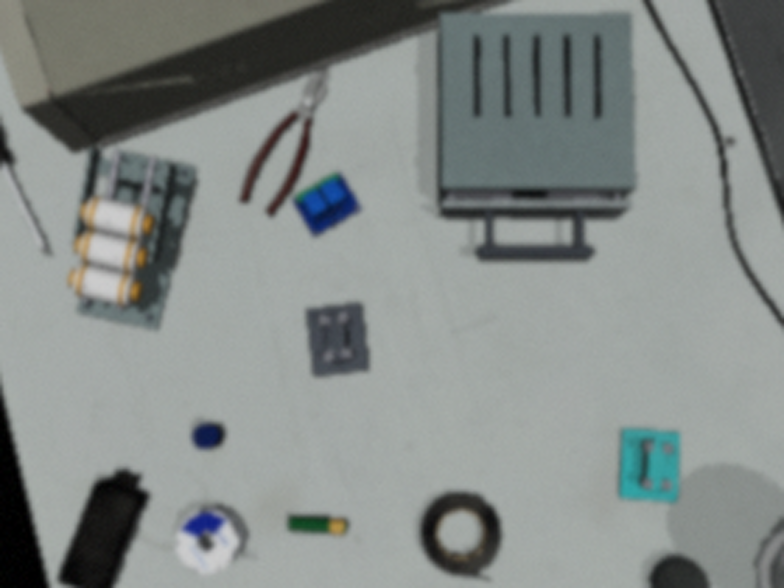

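View pics/scenez.png

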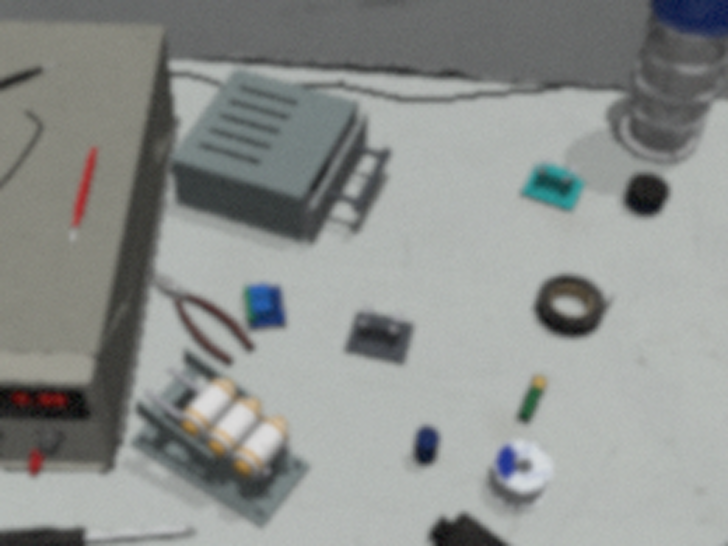

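```bash
cat >> h.py <<'E'
def yawR(y):  # tool down, tool y at world angle y (deg)
    y=np.radians(y);c,s=np.cos(y),np.sin(y); ty=np.array([c,s,0]);tz=np.array([0,0,-1.]); return np.c_[np.cross(ty,tz),ty,tz]
def plan(p,yaw,n=None,start=None,d=2):
    s=monitor.state(); P=s["position"].copy(); Q=R.from_rotvec(s["eef_rot"]).as_matrix()
    if start is not None: P=np.array(start[0],float);Q=yawR(start[1])
    G=yawR(yaw); p=np.array(p,float)
    rv=R.from_matrix(Q.T@G).as_rotvec()
    n=n or int(np.ceil(max(np.linalg.norm(p-P)/38,np.degrees(np.linalg.norm(rv))/6.8,1)))
    rows=[]
    for i in range(n):
        dp=np.round(Q.T@((p-P)/(n-i))/100,d); rv=R.from_matrix(Q.T@G).as_rotvec()/(n-i)
        u=np.round(rv/np.radians(45),d if n>1 else 3); rows.append(" ".join(f"{x:g}" for x in [*(dp+0),*(u+0)]))
        P=P+Q@dp*100; Q=Q@R.from_rotvec(u*np.radians(45)).as_matrix()
    for i in range(0,n,8): print("; ".join(rows[i:i+8]))
    print("end",np.round(P,1))
def st():
    s=monitor.state();Q=R.from_rotvec(s["eef_rot"]).as_matrix()
    print(round(s["t"],2),np.round(s["position"],1),"yaw",round(np.degrees(np.arctan2(Q[1,1],Q[0,1])),2),"tilt",np.round(Q[:2,2],3),"w",round(s["width"],3),"g",round(s["grip_force"],1),"F",np.round(s["contact_force"],1),"q",np.round(s["joint_pos"],2))
E
python3 - <<'E'
from h import *
f=lambda c,x,y:((x/2.8+(120 if c=="top" else 130)),(y/2.8+(80 if c=="top" else 100)))
for n,c,p,z in [("v","top",f("top",338,340),6),("v","scene",f("scene",380,337),6),("hl","top",f("top",478,253),44),("hr","top",f("top",592,253),44),("hl","scene",f("scene",345,222),44),("hr","scene",f("scene",384,152),44),("fa","top",f("top",105,284),65),("fa","scene",f("scene",261,446),65)]: print(n,c,at(c,p,z))
plan((580,-111,190),0)
E
```

```text
v top [516.9  60.7   6. ]
v scene [515.4  65.5   6. ]
hl top [584.7 -59.8  44. ]
hr top [ 582.6 -155.    44. ]
hl scene [588.7 -32.6  44. ]
hr scene [ 584.8 -145.2   44. ]
fa top [562.4 248.5  65. ]
fa scene [560.2 252.4  65. ]
-0.29 -0.22 0.03 0 0 0.08; -0.3 -0.2 0.03 0 0 0.08; -0.32 -0.18 0.03 0 0 0.08; -0.33 -0.16 0.03 0 0 0.08; -0.33 -0.14 0.03 0 0 0.07; -0.34 -0.12 0.03 0 0 0.08; -0.35 -0.1 0.03 0 0 0.07; -0.35 -0.08 0.03 0 0 0.08
-0.36 -0.06 0.03 0 0 0.07; -0.36 -0.04 0.03 0 0 0.08; -0.36 -0.01 0.03 0 0 0.07; -0.36 0 0.03 0 0 0.08; -0.36 0.03 0.03 0 0 0.07; -0.36 0.05 0.03 0 0 0.08; -0.36 0.07 0.03 0 0 0.07; -0.35 0.09 0.03 0 0 0.08
-0.35 0.11 0.03 0 0 0.07; -0.34 0.13 0.03 0 0 0.08; -0.33 0.15 0.03 0 0 0.07; -0.32 0.17 0.03 0 0 0.08
end [ 579.5 -110.6  190.3]
```

move_arm:
  moves: "-0.29 -0.22 0.03 0 0 0.08; -0.3 -0.2 0.03 0 0 0.08; -0.32 -0.18 0.03 0 0 0.08; -0.33 -0.16 0.03 0 0 0.08; -0.33 -0.14 0.03 0 0 0.07; -0.34 -0.12 0.03 0 0 0.08; -0.35 -0.1 0.03 0 0 0.07; -0.35 -0.08 0.03 0 0 0.08"
  hand: 0.4
  force: 40

```text
t: 1.77
position: [355.0, 260.8, 226.4]
eef_rot: [1.324, 2.849, 0.001]
contact_force: [1.2, 1.1, 0.6]
width: 0.297
grip_force: 0.0
```

move_arm:
  moves: "-0.36 -0.06 0.03 0 0 0.07; -0.36 -0.04 0.03 0 0 0.08; -0.36 -0.01 0.03 0 0 0.07; -0.36 0 0.03 0 0 0.08; -0.36 0.03 0.03 0 0 0.07; -0.36 0.05 0.03 0 0 0.08; -0.36 0.07 0.03 0 0 0.07; -0.35 0.09 0.03 0 0 0.08"

```text
t: 2.43
position: [505.2, 12.3, 202.2]
eef_rot: [1.953, 2.46, 0.0]
contact_force: [0.3, 0.1, 0.7]
width: 0.3
grip_force: 0.0
```

move_arm:
  moves: "-0.35 0.11 0.03 0 0 0.07; -0.34 0.13 0.03 0 0 0.08; -0.33 0.15 0.03 0 0 0.07; -0.32 0.17 0.03 0 0 0.08"

```text
t: 2.77
position: [580.1, -112.4, 190.1]
eef_rot: [-2.229, -2.214, 0.0]
contact_force: [1.2, 0.7, -0.3]
width: 0.299
grip_force: 0.0
```

```bash
cat >> h.py <<'E'
def wat(px,z,k):
    T=np.array(k["world_from_camera"]);v=np.array([px[0]-k["cx"],px[1]-k["cy"]]);r=np.linalg.norm(v);th=r/k["fx"]
    d=T[:3,:3]@np.array([*(v/max(r,1e-9)*np.sin(th)),np.cos(th)]);o=T[:3,3];return np.round(o+d*(z-o[2])/d[2],1)
def wpx(p,k):
    T=np.linalg.inv(np.array(k["world_from_camera"]));q=T[:3,:3]@np.array(p)+T[:3,3];r=np.hypot(q[0],q[1]);th=np.arctan2(r,q[2])
    return np.round([k["cx"]+q[0]/r*th*k["fx"],k["cy"]+q[1]/r*th*k["fx"]],1)
def wlook(name,things):
    k=viewer.get_calibration("wrist");f=viewer.grab_frame("wrist");cv2.imwrite(f"pics/{name}.png",f);np.save(f"pics/{name}.npy",k,allow_pickle=True)
    for t,z in things:
        r=viewer.landmark_of("wrist",t); print(t,[(np.round(x["at"],1).tolist(),round(x["score"],2),wat(x["at"],z,k)) for x in r[:4]])
    return k,f
E
python3 - <<'E'
from h import *
st(); k,f=wlook("w1",[("drawer_handle",41),("fuse_cabinet",0),("v_rest",0)]); print(k["fx"],k["cx"],k["cy"],np.round(k["world_from_camera"],2).tolist())
E
```

```text
2.77 [ 580.1 -112.4  190.1] yaw -0.38 tilt [-0.  0.] w 0.299 g 0.0 F [ 1.2  0.7 -0.3] q [-0.27  0.49  1.6   0.    1.05 -0.26]
drawer_handle [([256.1, 180.5], 0.66, array([ 582., -106.,   41.]))]
fuse_cabinet [([370.0, 176.4], 0.79, array([ 711.3, -110.6,    0. ]))]
v_rest [([194.0, 20.7], 0.93, array([517.4,  60.3,   0. ])), ([118.6, 247.3], 0.76, array([ 408.3, -199.6,    0. ]))]
297.3186396354542 254.8049477623472 194.79661325060567 [[1.0, -0.01, -0.0, 581.37], [-0.01, -0.96, -0.27, -42.31], [-0.0, 0.27, -0.96, 313.14], [0.0, 0.0, 0.0, 1.0]]
```

View pics/w1.png

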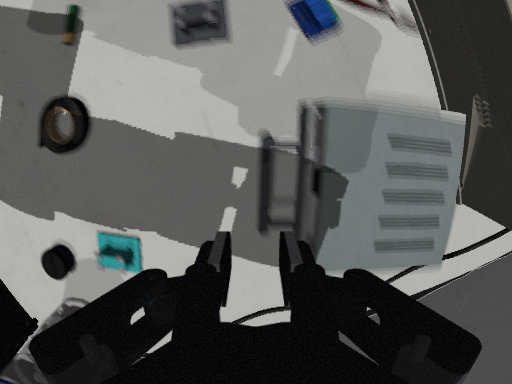

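```bash
python3 - <<'E'
from h import *
k=np.load("pics/w1.npy",allow_pickle=True).item()
for p,z in [((266,132),44),((264,232),44),((265.5,182),44),((306,105),60),((304,262),60),((470,113),70),((443,270),70),((323,100),70),((318,270),70)]: print(p,z,wat(p,z,k))
f=cv2.imread("pics/w1.png")[90:290,240:480]; cv2.imwrite("pics/w1c.png",cv2.resize(f,None,fx=3.3,fy=3,interpolation=2))
E
```

```text
(266, 132) 44 [591.1 -60.3  44. ]
(264, 232) 44 [ 589.5 -157.1   44. ]
(265.5, 182) 44 [ 590.7 -106.7   44. ]
(306, 105) 60 [624.6 -35.7  60. ]
(304, 262) 60 [ 628.3 -182.8   60. ]
(470, 113) 70 [791.4 -29.7  70. ]
(443, 270) 70 [ 788.5 -199.3   70. ]
(323, 100) 70 [637.  -31.3  70. ]
(318, 270) 70 [ 640.6 -186.6   70. ]
```

View pics/w1c.png

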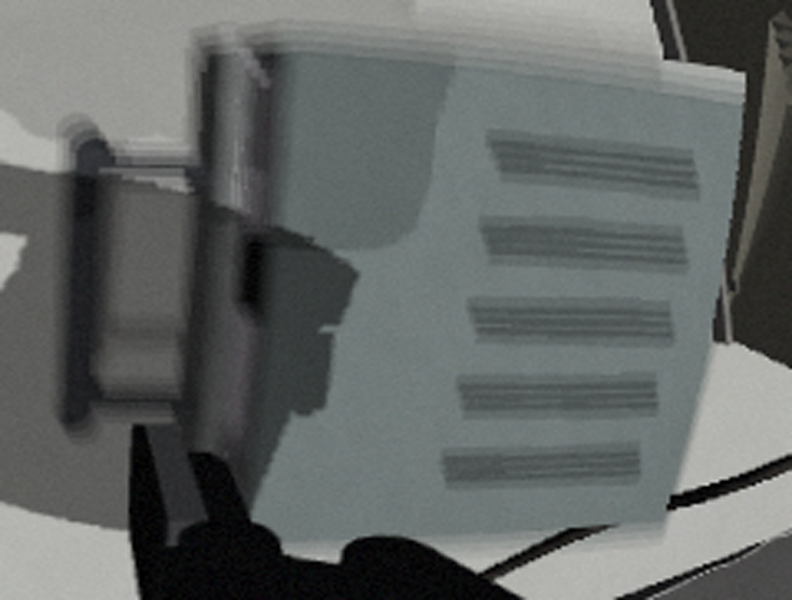

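```bash
python3 - <<'E'
from h import *
plan((590.5,-109,42),0,6)
E
```

```text
0 0.02 0.25 0 0 0; 0 0.02 0.25 0 0 0; 0.01 0.02 0.24 0 0 0; 0 0.02 0.25 0 0 0; 0.01 0.02 0.24 0 0 0; 0 0.01 0.25 0 0 -0.01
end [ 590.3 -109.    41.8]
```

move_arm:
  moves: "0.03 0.05 0.25 0 0 -0.01; 0 0.05 0.25 0 0 0; 0 0 0.25 0 0 0; 0 0 0.25 0 0 0; 0 0 0.25 0 0 0; 0 0 0.23 0 0 0; 0 0 0 0 0 0"

```text
t: 3.55
position: [586.9, -105.7, 38.6]
eef_rot: [-2.211, -2.224, 0.005]
contact_force: [-0.4, 1.2, -1.0]
width: 0.304
grip_force: 0.0
```

move_arm:
  moves: "0 0 0 0 0 0; 0 0 0 0 0 0; 0 0 0 0 0 0; 0 0 0 0 0 0; 0 0 0 0 0 0"
  hand: 1

```text
t: 3.97
position: [589.3, -106.7, 43.0]
eef_rot: [-2.216, -2.225, -0.001]
contact_force: [-0.6, 6.7, -7.8]
width: 0.112
grip_force: 39.3
```

move_arm:
  moves: "0 -0.1 0 0 0 0; 0 -0.16 0 0 0 0; 0 -0.18 0 0 0 0; 0 -0.18 0 0 0 0; 0 -0.18 0 0 0 0; 0 -0.18 0 0 0 0; 0 -0.12 0 0 0 0; 0 -0.06 0 0 0 0"

```text
t: 4.63
position: [478.1, -106.9, 44.3]
eef_rot: [2.211, 2.217, 0.015]
contact_force: [47.8, 4.3, -18.3]
width: 0.104
grip_force: 42.1
```

move_arm:
  moves: "0 0 0 0 0 0; 0 0 0 0 0 0; 0 0 0 0 0 0"

```text
t: 4.88
position: [478.3, -107.8, 44.6]
eef_rot: [2.211, 2.219, 0.011]
contact_force: [20.8, 15.7, -10.6]
width: 0.11
grip_force: 40.8
```

move_arm:
  moves: "0 0 0 0 0 0; 0 0 0 0 0 0; 0 0 -0.05 0 0 0; 0 0 -0.3 0 0 0; 0 0 -0.38 0 0 0; 0 0 -0.38 0 0 0; 0 0 -0.38 0 0 0"
  hand: 0.4

```text
t: 5.47
position: [473.0, -108.1, 193.9]
eef_rot: [2.217, 2.225, -0.0]
contact_force: [0.3, -1.0, -0.3]
width: 0.297
grip_force: 0.0
```

move_arm:
  moves: "-0.3 0.1 -0.1 0 0 0; -0.3 0.1 0 0 0 0; 0 0 0 0 0 0; 0 0 0 0 0 0"

```text
t: 5.8
position: [493.7, -169.1, 202.2]
eef_rot: [2.218, 2.223, 0.0]
contact_force: [-0.3, 0.1, -0.4]
width: 0.298
grip_force: 0.0
```

```bash
python3 - <<'E'
from h import *
st(); k,f=wlook("w2",[("drawer_handle",41),("bay",42),("v_rest",0),("rest_seat",45),("fuse_a",63)]); print(k["world_from_camera"][:,3])
cv2.imwrite("pics/w2z.png",cv2.resize(f,None,fx=1.55,fy=1.55,interpolation=2))
E
```

```text
5.8 [ 493.7 -169.1  202.2] yaw 0.12 tilt [ 0.001 -0.001] w 0.298 g 0.0 F [-0.3  0.1 -0.4] q [-0.42  0.36  1.77 -0.    1.01 -0.42]
drawer_handle [([235.1, 116.8], 0.94, array([ 475.6, -103.5,   41. ]))]
bay [([331.2, 122.6], 0.72, array([ 567.9, -107.3,   42. ]))]
v_rest [([181.6, 203.0], 0.77, array([ 408.8, -202.2,    0. ]))]
rest_seat [([175.8, 219.3], 0.8, array([ 413.1, -205.6,   45. ]))]
fuse_a []
[494.18822419 -98.9457551  325.13841003   1.        ]
```

View pics/w2z.png

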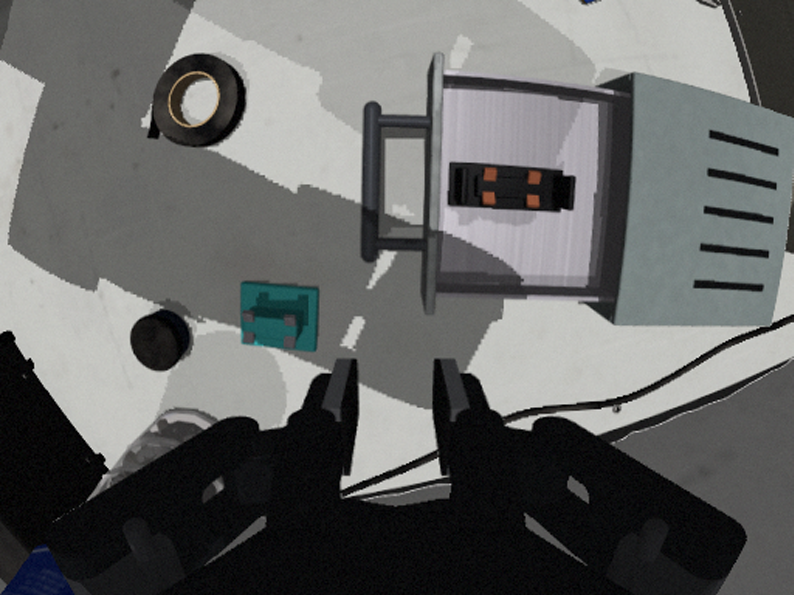

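```bash
python3 - <<'E'
from h import *
k=np.load("pics/w2.npy",allow_pickle=True).item()
for p,z in [((373,103),44),((370,258),44),((371.5,180),44),((512,187),42),((490,173),42),((534,177),42),((489,199),42),((534,199),42),((632,74),70),((615,325),70),((434,180),55)]: print(p,z,wat(np.array(p)/1.55,z,k))
plan((545,170,235),78)
E
```

```text
(373, 103) 44 [480.9 -55.5  44. ]
(370, 258) 44 [ 478.9 -151.    44. ]
(371.5, 180) 44 [ 480.1 -102.8   44. ]
(512, 187) 42 [ 567.  -105.4   42. ]
(490, 173) 42 [552.7 -97.3  42. ]
(534, 177) 42 [581.2 -98.4  42. ]
(489, 199) 42 [ 552.4 -113.5   42. ]
(534, 199) 42 [ 581.7 -112.3   42. ]
(632, 74) 70 [635.4 -30.1  70. ]
(615, 325) 70 [ 634.1 -186.7   70. ]
(434, 180) 55 [ 516.9 -102.5   55. ]
0.28 0.04 -0.03 0 0 -0.14; 0.27 0.08 -0.03 0 0 -0.14; 0.26 0.1 -0.03 0 0 -0.14; 0.25 0.13 -0.03 0 0 -0.15; 0.24 0.16 -0.03 0 0 -0.14; 0.22 0.19 -0.03 0 0 -0.15; 0.19 0.21 -0.03 0 0 -0.14; 0.17 0.23 -0.03 0 0 -0.15
0.14 0.25 -0.02 0 0 -0.14; 0.11 0.26 -0.03 0 0 -0.15; 0.08 0.27 -0.02 0 0 -0.14; 0.04 0.29 -0.03 0 0 -0.15
end [545.3 170.4 235.3]
```

```bash
python3 - <<'E'
from h import *
plan((556,246,205),78,14)
E
```

```text
0.29 0.05 0 0 0 -0.12; 0.29 0.07 0 0 0 -0.12; 0.28 0.1 0 0 0 -0.12; 0.27 0.13 0 0 0 -0.12; 0.26 0.15 0 0 0 -0.12; 0.24 0.17 0 0 0 -0.13; 0.22 0.2 0 0 0 -0.12; 0.2 0.22 -0.01 0 0 -0.13
0.18 0.24 0 0 0 -0.12; 0.16 0.26 -0.01 0 0 -0.13; 0.13 0.27 0 0 0 -0.12; 0.11 0.28 -0.01 0 0 -0.13; 0.08 0.29 0 0 0 -0.12; 0.04 0.29 -0.01 0 0 -0.13
end [556.2 245.7 205.3]
```

move_arm:
  moves: "0.29 0.05 0 0 0 -0.12; 0.29 0.07 0 0 0 -0.12; 0.28 0.1 0 0 0 -0.12; 0.27 0.13 0 0 0 -0.12; 0.26 0.15 0 0 0 -0.12; 0.24 0.17 0 0 0 -0.13; 0.22 0.2 0 0 0 -0.12; 0.2 0.22 -0.01 0 0 -0.13"
  hand: -1

```text
t: 6.77
position: [529.6, 69.0, 202.2]
eef_rot: [-1.211, -2.898, 0.0]
contact_force: [0.3, 0.2, -0.8]
width: 1.0
grip_force: 0.0
```

move_arm:
  moves: "0.18 0.24 0 0 0 -0.12; 0.16 0.26 -0.01 0 0 -0.13; 0.13 0.27 0 0 0 -0.12; 0.11 0.28 -0.01 0 0 -0.13; 0.08 0.29 0 0 0 -0.12; 0.04 0.29 -0.01 0 0 -0.13; 0 0 0 0 0 0; 0 0 0 0 0 0"

```text
t: 7.43
position: [556.2, 246.4, 204.9]
eef_rot: [-0.323, -3.124, 0.001]
contact_force: [0.5, -0.7, 0.4]
width: 1.002
grip_force: 0.0
```

```bash
python3 - <<'E'
from h import *
st(); k,f=wlook("w3",[("track_stop",63),("fuse_a",63),("v_rest",0),("rest_seat",45)])
for m in viewer.cut_out("wrist","fuse_a")[:4]:
    ys,xs=np.nonzero(m["mask"]); (c,s,a)=cv2.minAreaRect(np.c_[xs,ys].astype(np.float32)); print(m["score"],np.round(c,1),np.round(s,1),round(a,1),wat(c,63,k))
    b=cv2.boxPoints((c,s,a)); print([wat(q,63,k)[:2].tolist() for q in b])
cv2.imwrite("pics/w3z.png",cv2.resize(f,None,fx=1.55,fy=1.55,interpolation=2))
E
```

```text
7.43 [556.2 246.4 204.9] yaw 78.2 tilt [-0.001 -0.   ] w 1.002 g 0.0 F [ 0.5 -0.7  0.4] q [ 0.34  0.5   1.54 -0.    1.1  -1.02]
track_stop []
fuse_a [([260.2, 227.3], 0.7, array([595.3, 244.2,  63. ])), ([259.4, 194.8], 0.61, array([563.4, 249.9,  63. ]))]
v_rest [([101.8, 177.2], 0.84, array([519.3,  61.1,   0. ]))]
rest_seat [([86.0, 184.4], 0.82, array([518.1,  65.3,  45. ]))]
0.84 [259.5 194.7] [63.3 29.6] 1.6 [563.3 250.   63. ]
[[570.5, 217.8], [542.8, 225.0], [556.3, 281.6], [584.5, 275.9]]
0.75 [258.5 254. ] [28. 61.] 90.0 [623.3 236.9  63. ]
[[602.2, 210.7], [614.5, 269.2], [645.9, 264.2], [633.1, 203.1]]
0.69 [258.5 224. ] [30. 63.] 90.0 [591.7 243.3  63. ]
[[570.8, 217.3], [582.9, 275.5], [613.6, 270.4], [601.0, 210.0]]
```

View pics/w3z.png

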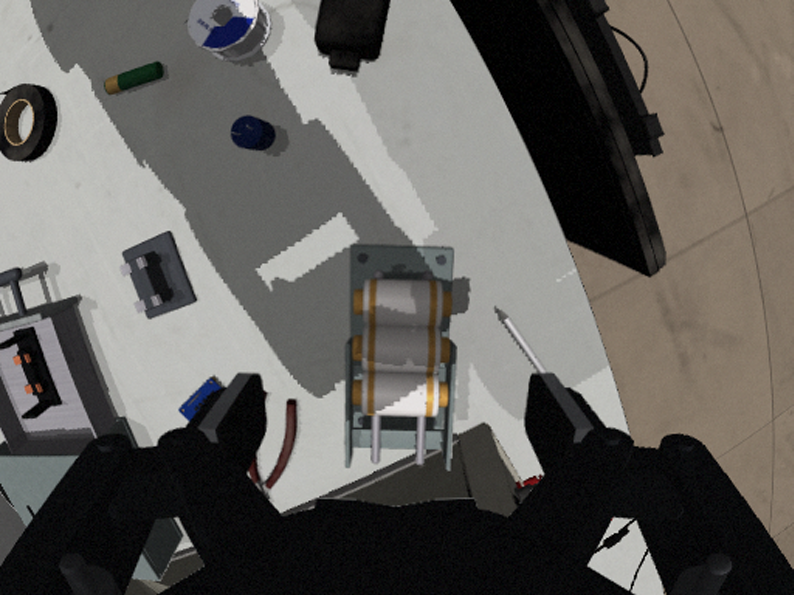

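```bash
python3 - <<'E'
from h import *
plan((563.5,250,120),77.5,3,d=3);plan((563.5,250,59),77.5,3,start=((563.5,250,120),77.5))
E
```

```text
-0.018 0.023 0.285 0 0 0.004; -0.018 0.024 0.285 0 0 0.004; -0.018 0.023 0.284 0 0 0.003
end [563.5 250.  120. ]
0 0 0.2 0 0 0; 0 0 0.2 0 0 0; 0 0 0.21 0 0 0
end [563.5 250.   59. ]
```

move_arm:
  moves: "-0.018 0.023 0.285 0 0 0.004; -0.018 0.024 0.285 0 0 0.004; -0.018 0.023 0.284 0 0 0.004; 0 0 0.2 0 0 0; 0 0 0.2 0 0 0; 0 0 0.16 0 0 0; 0 0 0.05 0 0 0; 0 0 0 0 0 0"

```text
t: 8.4
position: [563.0, 250.1, 57.9]
eef_rot: [-0.342, -3.121, 0.001]
contact_force: [0.1, -0.3, -0.1]
width: 1.003
grip_force: 0.0
```

```bash
python3 - <<'E'
from h import *
st(); k,f=wlook("w4",[("fuse_a",63)])
for m in viewer.cut_out("wrist","fuse_a")[:3]:
    ys,xs=np.nonzero(m["mask"]); (c,s,a)=cv2.minAreaRect(np.c_[xs,ys].astype(np.float32)); print(m["score"],np.round(c,1),np.round(s,1),round(a,1),wat(c,63,k))
    b=cv2.boxPoints((c,s,a)); print([wat(q,63,k)[:2].tolist() for q in b])
cv2.imwrite("pics/w4z.png",cv2.resize(f,None,fx=1.55,fy=1.55,interpolation=2))
E
```

```text
8.4 [563.  250.1  57.9] yaw 77.49 tilt [-0.002 -0.001] w 1.003 g 0.0 F [ 0.1 -0.3 -0.1] q [ 0.34  0.71  1.6  -0.    0.84 -1.01]
fuse_a [([253.2, 324.1], 0.98, array([594.9, 242.9,  63. ])), ([253.6, 272.9], 0.91, array([564.7, 249.9,  63. ]))]
0.79 [254.  270.7] [130.1  60.5] 0.7 [563.5 250.3  63. ]
[[574.0, 215.1], [542.4, 225.7], [555.6, 281.7], [588.7, 277.3]]
0.79 [252.5 314.1] [ 28.8 123. ] 89.5 [588.3 244.1  63. ]
[[574.3, 216.2], [586.4, 275.1], [605.6, 273.0], [592.7, 210.1]]
```

View pics/w4z.png

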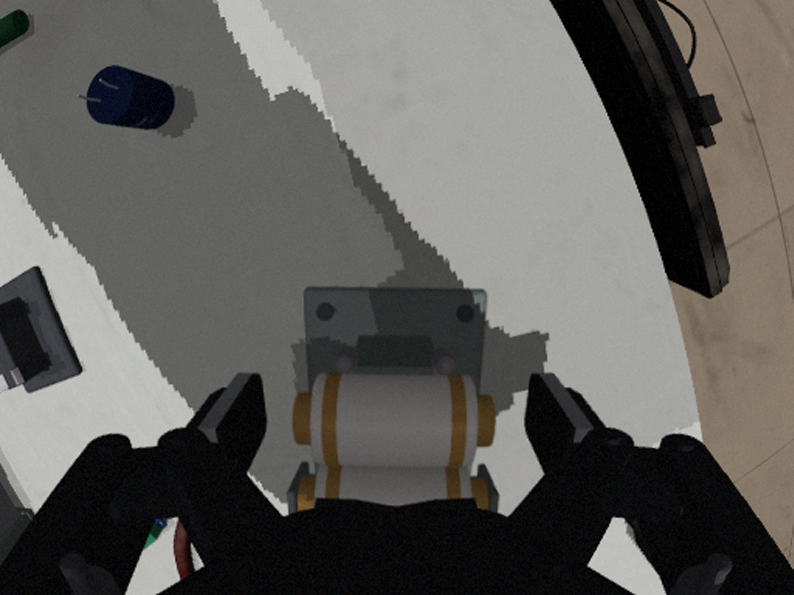

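move_arm:
  moves: "0 0 0 0 0 0; 0 0 0 0 0 0; 0 0 0 0 0 0; 0 0 0 0 0 0; 0 0 0 0 0 0; 0 0 0 0 0 0"
  hand: 1
  force: 40

```text
t: 9.05
position: [564.0, 251.0, 59.8]
eef_rot: [0.341, 3.122, 0.001]
contact_force: [-1.3, 0.1, 6.6]
width: 0.667
grip_force: 41.6
```

move_arm:
  moves: "0 0 -0.05 0 0 0; 0 0 -0.1 0 0 0; 0 0 -0.1 0 0 0; 0 0 -0.15 0 0 0; 0 0 -0.2 0 0 0; 0 0 -0.3 0 0 0; 0 0 -0.3 0 0 0; 0 0 0 0 0 0"

```text
t: 9.72
position: [565.8, 251.6, 185.9]
eef_rot: [0.34, 3.114, 0.007]
contact_force: [0.2, 0.8, -0.4]
width: 0.669
grip_force: 43.1
```

```bash
python3 - <<'E'
from h import *
st(); k,f=wlook("w5",[("fuse_a",63)])
cv2.imwrite("pics/w5z.png",cv2.resize(f,None,fx=1.55,fy=1.55,interpolation=2))
E
```

```text
9.72 [565.8 251.6 185.9] yaw 77.55 tilt [0.009 0.003] w 0.669 g 43.1 F [ 0.2  0.8 -0.4] q [ 0.34  0.54  1.53 -0.    1.06 -1.01]
fuse_a [([251.5, 225.2], 0.8, array([594.9, 243.6,  63. ])), ([252.3, 265.6], 0.6, array([635.5, 235.2,  63. ])), ([152.9, 77.8], 0.35, array([449.6, 190.9,  63. ]))]
```

View pics/w5z.png

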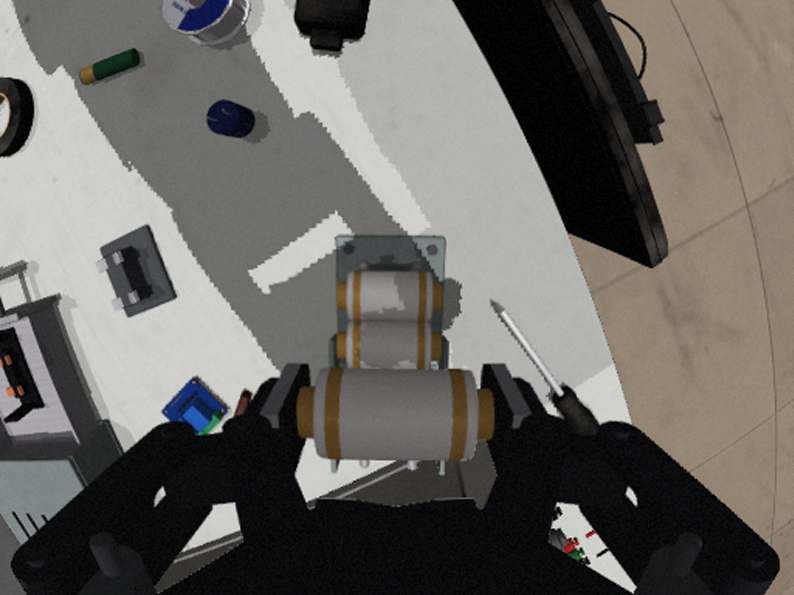

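```bash
python3 - <<'E'
from h import *
for n,P in [("w3",[(122,247),(170,231),(197,297),(149,318)]),("w5",[(102,243),(149,224),(176,295),(128,317)])]:
    k=np.load(f"pics/{n}.npy",allow_pickle=True).item(); f=cv2.imread(f"pics/{n}.png")
    Q=np.array([wat(np.array(p)/1.55,6,k) for p in P]); print(n,Q[:,:2].tolist(),Q.mean(0))
    c=np.mean(P,0)/1.55; 
    x,y=int(c[0])-36,int(c[1])-36; print(x,y); cv2.imwrite(f"pics/{n}v.png",cv2.resize(f[y:y+72,x:x+72],None,fx=5.5,fy=5.5,interpolation=2))
cv2.imwrite("pics/v.png",np.hstack([cv2.imread("pics/w3v.png"),cv2.imread("pics/w5v.png")]))
E
```

```text
w3 [[489.3, 38.2], [488.6, 86.3], [543.4, 93.6], [551.0, 43.8]] [518.075  65.475   6.   ]
66 140
w5 [[490.4, 41.1], [488.6, 88.1], [544.5, 93.2], [551.5, 43.7]] [518.75   66.525   6.   ]
53 138
```

View pics/v.png

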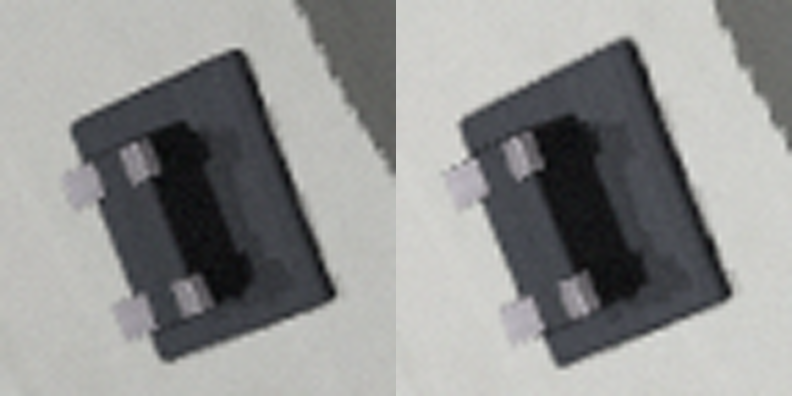

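```bash
python3 - <<'E'
from h import *
for n,o,B,S in [("w3",(66,140),[(75,128),(242,52),(333,296),(165,360)],[(84,186),(140,160),(133,316),(193,295)]),("w5",(53,138),[(67,122),(235,40),(335,296),(165,364)],[(70,184),(127,156),(126,320),(182,296)])]:
    k=np.load(f"pics/{n}.npy",allow_pickle=True).item()
    for P,z in [(B,6),(S,38)]:
        Q=np.array([wat(np.array(p)/5.5+o,z,k) for p in P]); print(n,z,Q[:,:2].tolist(),np.round(Q.mean(0),1))
E
```

```text
w3 6 [[494.4, 37.9], [489.2, 86.6], [545.9, 92.0], [551.3, 43.4]] [520.2  65.    6. ]
w3 38 [[505.8, 58.3], [504.0, 73.9], [534.5, 60.6], [533.3, 76.9]] [519.4  67.4  38. ]
w5 6 [[494.0, 38.7], [489.3, 87.3], [546.2, 93.1], [551.2, 44.5]] [520.2  65.9   6. ]
w5 38 [[506.1, 59.1], [504.4, 74.9], [535.0, 62.2], [533.5, 77.5]] [519.8  68.4  38. ]
```

```bash
python3 - <<'E'
from h import *
plan((520,6,170),5.5,12)
E
```

```text
-0.01 -0.21 0.01 0 0 0.13; -0.03 -0.21 0.01 0 0 0.13; -0.05 -0.2 0.01 0 0 0.13; -0.07 -0.19 0.01 0 0 0.13; -0.09 -0.19 0.01 0 0 0.14; -0.11 -0.18 0.01 0 0 0.13; -0.13 -0.16 0.01 0 0 0.14; -0.14 -0.15 0.01 0 0 0.13
-0.16 -0.13 0.01 0 0 0.14; -0.17 -0.12 0 0 0 0.13; -0.18 -0.1 0.01 0 0 0.14; -0.19 -0.07 0 0 0 0.13
end [520.    6.3 170.4]
```

move_arm:
  moves: "-0.01 -0.21 0.01 0 0 0.13; -0.03 -0.21 0.01 0 0 0.13; -0.05 -0.2 0.01 0 0 0.13; -0.07 -0.19 0.01 0 0 0.13; -0.09 -0.19 0.01 0 0 0.14; -0.11 -0.18 0.01 0 0 0.13; -0.13 -0.16 0.01 0 0 0.14; -0.14 -0.15 0.01 0 0 0.13"

```text
t: 10.48
position: [533.3, 86.0, 169.9]
eef_rot: [-1.581, -2.713, 0.002]
contact_force: [-0.3, 0.2, -1.3]
width: 0.668
grip_force: 43.0
```

move_arm:
  moves: "-0.16 -0.13 0.01 0 0 0.14; -0.17 -0.12 0 0 0 0.13; -0.18 -0.1 0.01 0 0 0.14; -0.19 -0.07 0 0 0 0.13; 0 0 0 0 0 0; 0 0 0 0 0 0; 0 0 0 0 0 0"

```text
t: 11.07
position: [519.2, 6.5, 168.4]
eef_rot: [-2.109, -2.328, 0.001]
contact_force: [0.8, -0.4, -0.6]
width: 0.671
grip_force: 43.1
```

```bash
python3 - <<'E'
from h import *
st(); k,f=wlook("w6",[("v_rest",0),("rest_seat",45)])
print(np.round(k["world_from_camera"],3)[:3,2:].tolist())
x=wpx((520,66,20),k); a,b=int(max(x[0]-130,0)),int(max(x[1]-100,0)); print(x,a,b)
g=f[b:b+200,a:a+260]; cv2.imwrite("pics/w6z.png",cv2.resize(g,None,fx=3,fy=3,interpolation=2))
E
```

```text
11.07 [519.2   6.5 168.4] yaw 5.65 tilt [-0.001  0.   ] w 0.671 g 43.1 F [ 0.8 -0.4 -0.6] q [-0.08  0.4   1.81  0.    0.93 -0.18]
v_rest [([259.8, 125.5], 0.89, array([518.9,  63.8,   0. ])), ([158.1, 325.7], 0.58, array([ 411.8, -198. ,    0. ]))]
rest_seat [([263.3, 130.6], 0.96, array([521.3,  61.8,  45. ])), ([145.9, 352.2], 0.63, array([ 407.4, -205.6,   45. ]))]
[[0.026, 513.257], [-0.273, 76.236], [-0.962, 291.475]]
[261.6 124.2] 131 24
```

View pics/w6z.png

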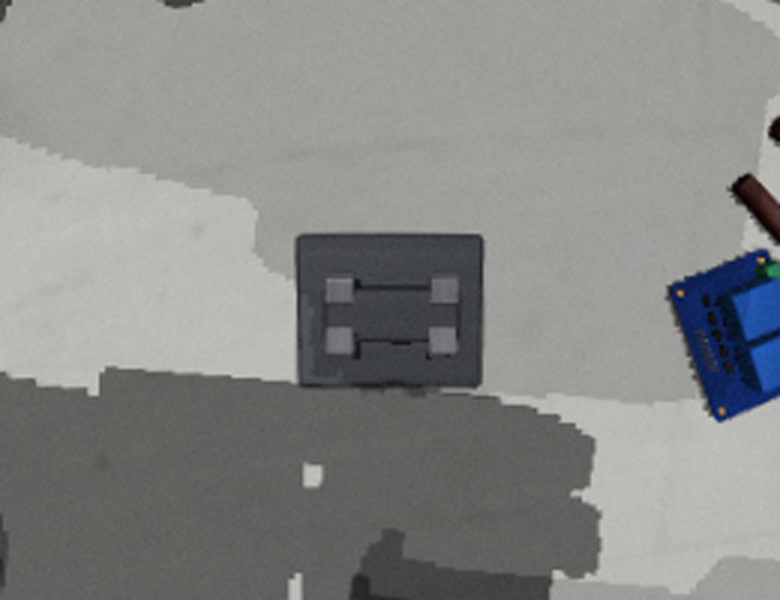

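```bash
python3 - <<'E'
from h import *
k=np.load("pics/w6.npy",allow_pickle=True).item()
print(wat((261.7,129.2),36,k),wat((261,127.3),6,k))
k5=np.load("pics/w5.npy",allow_pickle=True).item()
p=wat((255.5,266.5),189.5,k5); print(p, (yawR(77.55).T@(p-[565.8,251.6,185.9])))
E
```

```text
[520.1  62.3  36. ] [520.1  62.5   6. ]
[565.2 252.8 189.5] [ 0.84459577  1.04242889 -3.6       ]
```

```bash
python3 - <<'E'
from h import *
plan((520,62.4,85),5.5,4,d=3)
plan((520,62.4,42.5),5.5,3,start=((520,62.4,85),5.5),d=3)
E
```

```text
0.138 0.015 0.209 0 0 0.001; 0.138 0.015 0.209 0 0 0.001; 0.138 0.015 0.209 0 0 0.001; 0.138 0.015 0.21 0 0 0.001
end [520.   62.4  85. ]
0 0 0.142 0 0 0; 0 0 0.142 0 0 0; 0 0 0.141 0 0 0
end [520.   62.4  42.5]
```

move_arm:
  moves: "0.138 0.015 0.209 0 0 0; 0.138 0.015 0.209 0 0 0; 0.138 0.015 0.209 0 0 0; 0.138 0.015 0.21 0 0 0; 0 0 0 0 0 0; 0 0 0.18 0 0 0; 0 0 0.14 0 0 0; 0 0 0 0 0 0"

```text
t: 11.88
position: [519.2, 61.7, 51.8]
eef_rot: [-2.109, -2.326, 0.003]
contact_force: [-0.8, -0.1, -0.8]
width: 0.669
grip_force: 43.3
```

```bash
python3 -c "
from h import *
st()"
```

```text
11.88 [519.2  61.7  51.8] yaw 5.61 tilt [-0.003 -0.   ] w 0.669 g 43.3 F [-0.8 -0.1 -0.8] q [ 0.03  0.6   1.85 -0.    0.69 -0.07]
```

move_arm:
  moves: "0.005 0.008 0.05 0 0 0; 0 0 0.04 0 0 0; 0 0 0.01 0 0 0; 0 0 0 0 0 0; 0 0 0 0 0 0"

```text
t: 12.3
position: [521.1, 62.1, 43.7]
eef_rot: [2.111, 2.326, 0.001]
contact_force: [-0.1, -0.5, -0.7]
width: 0.666
grip_force: 43.3
```

move_arm:
  moves: "0 0 0.015 0 0 0; 0 0 0.01 0 0 0; 0 0 0 0 0 0; 0 0 0 0 0 0"

```text
t: 12.63
position: [521.4, 62.2, 42.4]
eef_rot: [2.11, 2.326, 0.001]
contact_force: [-6.1, -0.8, 20.8]
width: 0.667
grip_force: 45.5
```

move_arm:
  moves: "0 0 -0.01 0 0 0; 0 0 0 0 0 0"

```text
t: 12.8
position: [521.3, 62.1, 42.6]
eef_rot: [2.111, 2.326, 0.001]
contact_force: [-1.4, -1.0, 10.2]
width: 0.669
grip_force: 44.4
```

move_arm:
  moves: "0 0 0 0 0 0; 0 0 0 0 0 0; 0 0 0 0 0 0; 0 0 0 0 0 0"
  hand: -0.7

```text
t: 13.13
position: [520.8, 62.2, 41.6]
eef_rot: [-2.111, -2.326, 0.0]
contact_force: [0.3, -0.9, -0.1]
width: 0.852
grip_force: 0.0
```

move_arm:
  moves: "0 0 -0.1 0 0 0; 0 0 -0.3 0 0 0; 0 0 -0.38 0 0 0; 0 0 -0.38 0 0 0; 0 0 0 0 0 0; 0 0 0 0 0 0"
  hand: -0.9

```text
t: 13.63
position: [521.8, 62.3, 160.2]
eef_rot: [2.109, 2.324, 0.005]
contact_force: [0.2, 0.1, -0.6]
width: 0.953
grip_force: 0.0
```

```bash
python3 - <<'E'
from h import *
st(); k,f=wlook("w7",[("fuse_a",45),("rest_seat",45)])
for m in viewer.cut_out("wrist","fuse_a")[:2]:
    ys,xs=np.nonzero(m["mask"]); (c,s,a)=cv2.minAreaRect(np.c_[xs,ys].astype(np.float32)); print(m["score"],np.round(c,1),np.round(s,1),round(a,1),wat(c,45,k))
    b=cv2.boxPoints((c,s,a)); print([wat(q,45,k)[:2].tolist() for q in b])
f=cv2.resize(f,None,fx=1.55,fy=1.55,interpolation=2);cv2.imwrite("pics/w7z.png",f)
E
```

```text
13.63 [521.8  62.3 160.2] yaw 5.55 tilt [0.004 0.   ] w 0.953 g 0.0 F [ 0.2  0.1 -0.6] q [ 0.03  0.42  1.8  -0.    0.92 -0.07]
fuse_a []
rest_seat []
0.77 [361.   10.5] [21. 38.] 90.0 [595.4 232.1  45. ]
[[578.2, 238.0], [612.4, 247.1], [613.2, 226.6], [579.3, 218.4]]
0.67 [326.    4.5] [ 9. 28.] 90.0 [564.9 230.7  45. ]
[[553.0, 232.7], [576.5, 237.6], [576.9, 229.1], [553.6, 224.3]]
```

```bash
python3 - <<'E'
from h import *
k=np.load("pics/w7.npy",allow_pickle=True).item(); f=cv2.imread("pics/w7.png")
print("exp",wpx((520.5,62.3,45),k))
hsv=cv2.cvtColor(f,cv2.COLOR_BGR2HSV)
m=cv2.inRange(hsv,(10,90,50),(28,255,255)); n,l,s,c=cv2.connectedComponentsWithStats(m)
for i in range(1,n):
    if s[i,4]>15: print("brass",s[i].tolist(),np.round(c[i],1),wat(c[i],45,k))
x,y=wpx((520.5,62.3,45),k).astype(int)
print(f[y-60:y+61:10,x-80:x+81:10].mean(2).astype(int))
k,f2=wlook("w7b",[("fuse_a",45),("v_rest",0)])
E
```

```text
exp [251.8 196.9]
brass [311, 0, 22, 8, 85] [324.3   2.1] [563.3 232.7  45. ]
brass [360, 0, 18, 12, 67] [370.7   3.8] [603.9 240.9  45. ]
brass [347, 7, 21, 14, 156] [357.6  12. ] [592.4 229.9  45. ]
brass [93, 165, 12, 13, 128] [ 98.2 170.9] [380.7  73.   45. ]
brass [229, 181, 6, 33, 150] [231.2 196.9] [503.3  60.6  45. ]
brass [272, 181, 6, 32, 152] [274.9 196.5] [539.6  64.5  45. ]
brass [218, 188, 7, 18, 116] [221.2 196.6] [494.9  60.1  45. ]
brass [282, 188, 7, 18, 120] [284.8 196.5] [548.   65.4  45. ]
brass [82, 246, 30, 32, 79] [ 93.8 266.6] [366.1 -27.7  45. ]
[[166 165 163 164 165 153 138 141 140 139 141 144 142 144 142 141 143]
 [166 166 166 169 169 162 140 142 142 141 139 140 141 139 142 143 142]
 [167 164 147 164  84 145  84  78  87  85  83  85  86 156 143 143 141]
 [ 85  83  81  84  85  32  33  19  19  23  25  25  58  81  83  87 168]
 [ 89  86  84  85  83  30  25  23  22  17  27  22  60  87  84  83 168]
 [ 87  85  83  85  82  37  52  90  91  87  85  67  85  81  85 167 167]
 [ 85  86  84  84  87 130  68 119 118 118 114  95  86  86  83  85  86]
 [ 84  87  83  85  87  49  62 110 114 115 113  96  86  84  84  82  88]
 [ 86  86  83  85  89  88  84  85  87  84  85  88  83  86  86  85 137]
 [ 86  87  87  87  86  85  86  88  87  86  89  84  85  82  84 163 168]
 [ 83  87  87  82  86  84  85  86  84  85  84  84  84  81 120 166 169]
 [  5  87  87  85  84  88  85  82  83  83  85  85  87  86 167 170 163]
 [  2  85  85  85  84  88  84  86  59  87  85  85  84  89 168 164 168]]
fuse_a [([254.9, 196.1], 0.68, array([520.5,  64.2,  45. ]))]
v_rest [([254.9, 186.4], 0.89, array([520.7,  61. ,   0. ]))]
```

move_arm:
  moves: "0 0 0 0 0 -0.143; 0 0 0 0 0 -0.143; 0 0 0 0 0 -0.143; 0 0 0 0 0 -0.143; 0 0 0 0 0 -0.143; 0 0 0 0 0 -0.143; 0 0 0 0 0 -0.143; 0 0 0 0 0 -0.143"
  hand: -0.2

```text
t: 14.65
position: [520.6, 62.2, 157.1]
eef_rot: [-0.883, -3.014, 0.001]
contact_force: [0.1, -0.1, -0.3]
width: 0.605
grip_force: 0.0
```

move_arm:
  moves: "0 0 0 0 0 -0.143; 0 0 0 0 0 -0.143; 0 0 0 0 0 -0.143; 0 0 0 0 0 -0.143; 0 0 0 0 0 -0.143; 0 0 0 0 0 -0.143; 0 0 0 0 0 0; 0 0 0 0 0 0"

```text
t: 15.32
position: [520.7, 62.2, 157.3]
eef_rot: [0.149, -3.137, -0.0]
contact_force: [0.1, 0.2, 0.1]
width: 0.603
grip_force: 0.0
```

```bash
cat >> h.py <<'E'
def brass(f,k,z,near,rad=60):
    m=cv2.inRange(cv2.cvtColor(f,cv2.COLOR_BGR2HSV),(10,90,50),(28,255,255)); n,l,s,c=cv2.connectedComponentsWithStats(m)
    for i in range(1,n):
        w=wat(c[i],z,k)
        if s[i,4]>15 and np.linalg.norm(w[:2]-near)<rad: print("brass",s[i].tolist(),np.round(c[i],1),w)
E
python3 - <<'E'
from h import *
st(); k,f=wlook("w8",[("fuse_a",45)]); brass(f,k,45,(521,62))
plan((521.4,62.6,70),95.6,3,d=3)
E
```

```text
15.32 [520.7  62.2 157.3] yaw 95.43 tilt [-0.001 -0.   ] w 0.603 g 0.0 F [0.1 0.2 0.1] q [ 0.03  0.42  1.8   0.    0.91 -1.64]
fuse_a [([440.8, 261.8], 0.78, array([572.8, 263.8,  45. ])), ([253.3, 198.6], 0.62, array([522.1,  61.6,  45. ]))]
brass [245, 163, 20, 10, 185] [254.3 167.5] [496.  60.  45.]
brass [237, 177, 35, 7, 158] [254.6 180.6] [506.8  61.2  45. ]
brass [239, 218, 33, 9, 150] [255.  222.9] [543.3  65.1  45. ]
brass [246, 229, 18, 5, 62] [255.  231.3] [551.   65.8  45. ]
-0.002 0.001 0.292 0 0 -0.001; -0.003 0.001 0.291 0 0 -0.001; -0.002 0.001 0.292 0 -0.001 -0.002
end [521.4  62.6  70. ]
```

move_arm:
  moves: "-0.01 0.005 0.29 0 0 0; 0 0 0.29 0 0 0; 0 0 0.29 0 0 0; 0 0 0.18 0 0 0; 0 0 0.07 0 0 0; 0 0 0 0 0 0; 0 0 0 0 0 0"

```text
t: 16.0
position: [522.2, 62.8, 46.3]
eef_rot: [-0.153, 3.137, -0.0]
contact_force: [0.1, 0.7, -0.1]
width: 0.595
grip_force: 0.0
```

move_arm:
  moves: "0 0 0 0 0 0; 0 0 0 0 0 0; 0 0 0 0 0 0; 0 0 0 0 0 0; 0 0 0 0 0 0; 0 0 0 0 0 0"
  hand: 1
  force: 40

```text
t: 16.5
position: [522.7, 62.6, 47.2]
eef_rot: [-0.154, 3.135, -0.001]
contact_force: [-1.0, -3.3, 6.1]
width: 0.317
grip_force: 38.9
```

```bash
python3 - <<'E'
from h import *
plan((620,-104,165),89.5,8,start=((522.3,62.6,165),95.5))
E
```

```text
-0.1 -0.22 0 0 0 0.02; -0.11 -0.22 0 0 0 0.02; -0.11 -0.22 0 0 0 0.02; -0.11 -0.21 0 0 0 0.01; -0.11 -0.21 0 0 0 0.02; -0.12 -0.21 0 0 0 0.01; -0.12 -0.21 0 0 0 0.02; -0.12 -0.21 0 0 0 0.01
end [ 620.3 -104.1  165. ]
```

move_arm:
  moves: "0 0 -0.05 0 0 0; 0 0 -0.15 0 0 0; 0 0 -0.3 0 0 0; 0 0 -0.38 0 0 0; 0 0 -0.31 0 0 0"

```text
t: 16.92
position: [521.8, 62.9, 167.5]
eef_rot: [-0.154, 3.137, 0.0]
contact_force: [0.0, -0.8, -0.8]
width: 0.315
grip_force: 39.6
```

move_arm:
  moves: "-0.1 -0.22 0 0 0 0.02; -0.11 -0.22 0 0 0 0.02; -0.11 -0.22 0 0 0 0.02; -0.11 -0.21 0 0 0 0.01; -0.11 -0.21 0 0 0 0.02; -0.12 -0.21 0 0 0 0.01; -0.12 -0.21 0 0 0 0.02; -0.12 -0.21 0 0 0 0.01"

```text
t: 17.58
position: [620.6, -104.6, 165.6]
eef_rot: [0.008, 3.141, -0.0]
contact_force: [-0.2, 1.2, -0.0]
width: 0.314
grip_force: 39.6
```

move_arm:
  moves: "0 0 0 0 0 0; 0 0 0 0 0 0; 0 0 0 0 0 0"

```text
t: 17.83
position: [619.8, -103.1, 165.0]
eef_rot: [-0.006, -3.141, -0.0]
contact_force: [-0.1, -0.0, -1.0]
width: 0.314
grip_force: 39.6
```

```bash
cat >> h.py <<'E'
def orange(f,k,z,near,rad=70):
    m=cv2.inRange(cv2.cvtColor(f,cv2.COLOR_BGR2HSV),(3,110,60),(16,255,255)); n,l,s,c=cv2.connectedComponentsWithStats(m)
    for i in range(1,n):
        w=wat(c[i],z,k)
        if s[i,4]>12 and np.linalg.norm(w[:2]-near)<rad: print("orange",s[i].tolist(),np.round(c[i],1),w)
E
python3 - <<'E'
from h import *
st(); k,f=wlook("w9",[("bay",42),("drawer_handle",41),("fuse_a",165)]); orange(f,k,36,(568,-106)); brass(f,k,165,(620,-104))
print(np.round(k["world_from_camera"],3)[:3,2:].tolist())
f2=cv2.imread("pics/w2.png");k2=np.load("pics/w2.npy",allow_pickle=True).item(); orange(f2,k2,36,(568,-106))
E
```

```text
17.83 [ 619.8 -103.1  165. ] yaw 89.78 tilt [-0.  0.] w 0.314 g 39.6 F [-0.1 -0.  -1. ] q [-0.24  0.58  1.51  0.    1.05 -1.81]
bay [([247.3, 138.1], 0.95, array([ 572.2, -108.6,   42. ]))]
drawer_handle [([249.2, 29.5], 0.6, array([ 480.1, -106.8,   41. ]))]
fuse_a [([253.4, 257.7], 0.91, array([ 616.3, -103.2,  165. ]))]
orange [237, 113, 10, 9, 88] [241.5 117.1] [ 554.8 -113.5   36. ]
orange [255, 113, 10, 10, 81] [259.7 117.3] [555.1 -98.3  36. ]
orange [237, 147, 9, 10, 79] [241.  151.4] [ 584.1 -114.3   36. ]
orange [255, 148, 9, 9, 77] [259.  151.8] [584.5 -98.9  36. ]
brass [237, 198, 36, 24, 727] [254.8 209.2] [ 592.5 -102.5  165. ]
brass [224, 225, 62, 19, 542] [254.6 236.2] [ 605.3 -102.7  165. ]
brass [228, 291, 55, 19, 359] [255.  303.1] [ 642.8 -102.6  165. ]
brass [245, 313, 19, 4, 31] [254.5 314.7] [ 650.5 -102.9  165. ]
[[0.273, 550.957], [-0.0, -102.446], [-0.962, 288.033]]
orange [312, 108, 9, 9, 73] [316. 112.] [553.8 -97.6  36. ]
orange [340, 110, 9, 9, 71] [344.2 114. ] [582.7 -98.2  36. ]
orange [311, 123, 9, 9, 71] [314.9 127.3] [ 553.  -112.7   36. ]
orange [340, 125, 8, 9, 67] [343.4 129.2] [ 582.4 -113.5   36. ]
```

```bash
python3 - <<'E'
from h import *
plan((570,-106.2,85),88.7,4,d=3)
E
```

```text
0.125 -0.009 0.2 0 0 0.006; 0.125 -0.009 0.2 0 0 0.006; 0.125 -0.01 0.2 0 0 0.007; 0.124 -0.01 0.2 0 0 0.006
end [ 570.  -106.2   85. ]
```

move_arm:
  moves: "0.125 -0.009 0.2 0 0 0.006; 0.125 -0.009 0.2 0 0 0.006; 0.125 -0.01 0.2 0 0 0.006; 0.125 -0.01 0.2 0 0 0.006; 0 0 0 0 0 0; 0 0 0 0 0 0"

```text
t: 18.53
position: [570.0, -106.5, 84.8]
eef_rot: [-0.035, -3.14, -0.001]
contact_force: [0.5, 0.8, 0.0]
width: 0.315
grip_force: 39.6
```

```bash
python3 - <<'E'
from h import *
st(); k,f=wlook("w10",[("bay",42)]); orange(f,k,36,(569,-106)); brass(f,k,83,(570,-106))
plan((570,-106.2,56),88.7,1,d=3)
E
```

```text
18.53 [ 570.  -106.5   84.8] yaw 88.72 tilt [-0.001  0.   ] w 0.315 g 39.6 F [0.5 0.8 0. ] q [-0.27  0.62  1.69  0.    0.83 -1.81]
bay []
orange [235, 194, 15, 14, 109] [240.5 198.3] [ 551.9 -114.2   36. ]
orange [257, 194, 17, 10, 81] [267.  197.7] [551.9 -98.2  36. ]
brass [236, 197, 38, 25, 763] [254.7 208.8] [ 543.  -105.4   83. ]
brass [224, 225, 62, 19, 543] [254.6 236.2] [ 556.3 -105.7   83. ]
brass [227, 288, 56, 22, 364] [254.9 302.9] [ 594.1 -106.4   83. ]
brass [244, 313, 21, 4, 37] [254.7 314.8] [ 602.1 -106.7   83. ]
0.017 0.007 0.302 -0.001 0.003 0.001
end [ 570.  -106.2   56. ]
```

move_arm:
  moves: "0 0 0.15 0 0 0; 0 0 0.12 0 0 0; 0 0 0.06 0 0 0; 0 0 0.04 0 0 0; 0 0 0.02 0 0 0; 0 0 0 0 0 0; 0 0 0 0 0 0"

```text
t: 19.22
position: [570.4, -106.9, 46.0]
eef_rot: [0.036, 3.141, -0.0]
contact_force: [0.1, -0.7, -1.3]
width: 0.311
grip_force: 39.6
```

move_arm:
  moves: "0 0 0.01 0 0 0; 0 0 0.01 0 0 0; 0 0 0 0 0 0; 0 0 0 0 0 0"

```text
t: 19.55
position: [570.5, -106.9, 44.2]
eef_rot: [0.035, 3.14, -0.0]
contact_force: [-1.0, 0.7, 3.4]
width: 0.312
grip_force: 40.0
```

move_arm:
  moves: "0 0 0.005 0 0 0; 0 0 0 0 0 0; 0 0 0 0 0 0"

```text
t: 19.8
position: [570.8, -107.0, 44.1]
eef_rot: [0.036, 3.14, -0.001]
contact_force: [-0.9, 0.9, 8.2]
width: 0.312
grip_force: 40.6
```

move_arm:
  moves: "0 0 0 0 0 0; 0 0 0 0 0 0; 0 0 0 0 0 0; 0 0 0 0 0 0; 0 0 0 0 0 0"
  hand: -0.15

```text
t: 20.22
position: [570.1, -106.9, 43.1]
eef_rot: [-0.036, -3.141, -0.0]
contact_force: [-0.2, 0.1, -0.6]
width: 0.571
grip_force: 0.0
```

move_arm:
  moves: "0 0 -0.1 0 0 0; 0 0 -0.3 0 0 0; 0 0 -0.38 0 0 0; 0 0 -0.38 0 0 0; -0.25 0 0 0 0 0; -0.25 0 0 0 0 0; 0 0 0 0 0 0; 0 0 0 0 0 0"

```text
t: 20.88
position: [620.4, -107.9, 159.6]
eef_rot: [0.035, 3.141, -0.0]
contact_force: [1.1, 0.7, -0.5]
width: 0.577
grip_force: 0.0
```

```bash
python3 - <<'E'
from h import *
st(); k,f=wlook("w11",[("fuse_a",42),("drawer_handle",41)]); brass(f,k,42,(570,-106)); print(np.round(k["world_from_camera"],3)[:3,3].tolist())
E
```

```text
20.88 [ 620.4 -107.9  159.6] yaw 88.72 tilt [ 0. -0.] w 0.577 g 0.0 F [ 1.1  0.7 -0.5] q [-0.25  0.59  1.51 -0.    1.04 -1.79]
fuse_a [([253.3, 133.9], 0.67, array([ 569. , -107.5,   42. ])), ([441.6, 85.9], 0.62, array([520.3,  65.3,  42. ]))]
drawer_handle [([255.0, 21.6], 0.83, array([ 475.5, -104.1,   41. ]))]
brass [245, 99, 20, 7, 136] [254.8 102. ] [ 543.2 -105.7   42. ]
brass [238, 111, 35, 5, 174] [254.9 113. ] [ 552.1 -105.8   42. ]
brass [238, 155, 35, 6, 156] [255.1 157.9] [ 588.7 -106.4   42. ]
brass [246, 166, 19, 6, 109] [254.9 168.4] [ 597.5 -106.8   42. ]
[551.57, -105.885, 282.552]
```

move_arm:
  moves: "0.36 0 0 0 0 0; 0.36 0 0 0 0 0; 0.36 0 0 0 0 0; 0.36 0 0 0 0 0; 0.36 0.01 0 0 0 0; 0 0 0 0 0 0; 0 0 0 0 0 0"
  hand: 1

```text
t: 21.62
position: [438.5, -102.8, 159.5]
eef_rot: [-0.037, -3.141, -0.0]
contact_force: [0.2, -0.9, -0.3]
width: 0.002
grip_force: 0.0
```

move_arm:
  moves: "0 0 0.35 0 0 0; 0 0 0.35 0 0 0; 0 0 0.3 0 0 0; 0 0 0.18 0 0 0; 0 0 0 0 0 0; 0 0 0 0 0 0"

```text
t: 22.12
position: [440.5, -102.9, 41.0]
eef_rot: [-0.035, -3.14, -0.001]
contact_force: [0.9, 0.1, 0.8]
width: 0.001
grip_force: 0.0
```

move_arm:
  moves: "-0.04 0 0 0 0 0; -0.04 0 0 0 0 0; -0.04 0 0 0 0 0; -0.04 0 0 0 0 0; -0.04 0 0 0 0 0; -0.05 0 0 0 0 0; -0.06 0 0 0 0 0; -0.07 0 0 0 0 0"

```text
t: 22.78
position: [478.5, -103.7, 41.2]
eef_rot: [-0.036, -3.141, -0.0]
contact_force: [-1.6, 0.7, 1.2]
width: -0.004
grip_force: 0.9
```

move_arm:
  moves: "-0.07 -0.003 0 0 0 0; -0.07 0 0 0 0 0; -0.07 0 0 0 0 0; -0.07 0 0 0 0 0; -0.07 0 0 0 0 0; -0.07 0 0 0 0 0; -0.07 0 0 0 0 0; -0.07 0 0 0 0 0"

```text
t: 23.45
position: [534.8, -105.3, 41.2]
eef_rot: [-0.036, -3.141, -0.0]
contact_force: [-2.2, 1.1, 0.6]
width: -0.001
grip_force: 0.9
```

move_arm:
  moves: "-0.06 0 0 0 0 0; -0.05 0 0 0 0 0; -0.05 0 0 0 0 0; -0.04 0 0 0 0 0; -0.03 0 0 0 0 0; 0 0 0 0 0 0; 0 0 0 0 0 0"

```text
t: 24.03
position: [557.4, -106.0, 41.3]
eef_rot: [0.036, 3.141, -0.0]
contact_force: [-0.8, 0.0, 0.5]
width: -0.0
grip_force: 0.0
```

Friction force is about 2 N and the drawer is moving. I'll continue slowly until the stop is felt.

move_arm:
  moves: "-0.03 0 0 0 0 0; -0.03 0 0 0 0 0; -0.03 0 0 0 0 0; -0.03 0 0 0 0 0; -0.02 0 0 0 0 0; -0.02 0 0 0 0 0; -0.01 0 0 0 0 0; 0 0 0 0 0 0"

```text
t: 24.7
position: [574.5, -106.3, 41.2]
eef_rot: [0.036, 3.141, -0.0]
contact_force: [-0.2, -1.0, -0.2]
width: 0.001
grip_force: 0.0
```

move_arm:
  moves: "-0.02 0 0 0 0 0; -0.02 0 0 0 0 0; -0.01 0 0 0 0 0; -0.01 0 0 0 0 0; 0 0 0 0 0 0"

```text
t: 25.12
position: [577.6, -106.2, 40.8]
eef_rot: [-0.035, -3.135, -0.001]
contact_force: [-16.4, -1.4, 9.7]
width: 0.001
grip_force: 8.0
```

move_arm:
  moves: "-0.01 0 0 0 0 0; 0 0 0 0 0 0; 0.1 0 0 0 0 0; 0.3 0 0 0 0 0; 0.2 0 -0.2 0 0 0; 0 0 -0.38 0 0 0; 0 0 -0.38 0 0 0; 0 0 -0.38 0 0 0"

```text
t: 25.78
position: [520.9, -105.0, 177.0]
eef_rot: [0.036, 3.141, 0.0]
contact_force: [0.6, -0.5, 0.2]
width: -0.001
grip_force: 0.0
```

move_arm:
  moves: "0.3 0 -0.2 0 0 0; 0.3 0 -0.2 0 0 0; 0.3 0 0 0 0 0; 0.3 0 0 0 0 0; 0 0 0 0 0 0; 0 0 0 0 0 0"

```text
t: 26.28
position: [400.8, -102.4, 215.8]
eef_rot: [0.037, 3.14, -0.001]
contact_force: [1.0, 0.3, 0.3]
width: -0.001
grip_force: 0.0
```

```bash
python3 - <<'E'
from h import *
st()
for c in ["top","scene"]:
    f=viewer.grab_frame(c); cv2.imwrite(f"pics/{c}9.png",f)
    for t,z in [("drawer_handle",41),("fuse_a",63),("capacitor",0),("relay_board",0)]:
        print(c,t,[(np.round(x["at"],1).tolist(),round(x["score"],2),at(c,x["at"],z)) for x in viewer.landmark_of(c,t)[:3]])
    for x in viewer.cut_out(c,"fuse_a")[:3]:
        ys,xs=np.nonzero(x["mask"]);print(c,"mask",round(x["score"],2),xs.mean().round(1),ys.mean().round(1),at(c,(xs.mean(),ys.mean()),64))
# handle residue vs start picture (same camera): difference in cabinet region
a=cv2.imread("pics/top0.png");b=cv2.imread("pics/top9.png")
for r in range(160,178): print(r,a[r,285:340].mean().round(),b[r,285:340].mean().round())
E
```

```text
26.28 [ 400.8 -102.4  215.8] yaw 88.66 tilt [ 0.001 -0.   ] w -0.001 g 0.0 F [1.  0.3 0.3] q [-0.36  0.15  2.02  0.    0.97 -1.91]
top drawer_handle [([310.3, 160.5], 0.58, array([ 607.7, -107. ,   41. ]))]
top fuse_a [([159.6, 181.7], 0.78, array([561.9, 244.2,  63. ])), ([158.6, 166.4], 0.75, array([597.7, 246.9,  63. ]))]
top capacitor [([196.1, 235.9], 0.46, array([435.8, 170.6,   0. ]))]
top relay_board [([235.2, 155.7], 0.64, array([631.6,  73. ,   0. ]))]
top mask 0.84 157.0 181.5 [562.4 250.   64. ]
top mask 0.78 159.2 169.6 [590.  245.1  64. ]
top mask 0.49 310.5 156.2 [ 613.5 -104.4   64. ]
scene drawer_handle []
scene fuse_a [([211.4, 255.5], 0.74, array([590.9, 251.8,  63. ])), ([222.8, 254.8], 0.71, array([566.4, 240.3,  63. ]))]
scene capacitor [([282.8, 264.3], 0.45, array([431.4, 176.6,   0. ]))]
scene relay_board [([224.0, 210.5], 0.71, array([637.2,  70.8,   0. ]))]
scene mask 0.75 212.9 252.4 [590.8 243.3  64. ]
scene mask 0.67 221.9 259.6 [562.9 253.7  64. ]
160 146.0 169.0
161 148.0 169.0
162 148.0 169.0
163 148.0 164.0
164 147.0 147.0
165 145.0 116.0
166 135.0 98.0
167 114.0 95.0
168 92.0 96.0
169 83.0 111.0
170 80.0 140.0
171 82.0 167.0
172 99.0 182.0
173 130.0 187.0
174 154.0 187.0
175 162.0 187.0
176 164.0 187.0
177 164.0 187.0
```

```bash
python3 -c "
from plant import finish_job
print(finish_job())"
```

```text
the job is handed in; nothing more can be done
None
```

I handed the job in at about 27 s of the 69 s allowed, and the interface gave no verdict. Before the drawer was shut, fuse_a sat level and centred in the bay. The drawer was then pushed in until the stop was felt at about 16 N. The last pictures put fuse_b at the track stop and fuse_c behind it. The capacitor and relay board measured within about 15 mm of where they started. I could not see the fuse inside the shut drawer.

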